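# Latch the finishes pen

## Task

The plywood pen of finishes on the bench has been left ajar. Take hold of the steel thumb lever on its gate, lift the latch bar over the striker lip while you swing the gate shut, and let the bar drop fully down into the keeper, so that the gate stays shut by itself once you let go. Be gentle: do not ram the bar against the keeper, and leave the varnish tin, the jar and the roll of tape where they are.

Things in the scene. Friction and masses are not known exactly. Their poses are not given: they have to be found in the camera images.
- pen: Fixed open-topped plywood pen, 205 deep x 322 wide x 92 mm high. Origin: on the bench top under the middle of the closed gate. x points from the gate into the pen, y to the left as one faces the gate, z up. Positions in the other entries are in this frame, in mm, with gate closed and bar level.
- gate (a joint): Hinged plywood front gate, 16 mm thick (x -8 to 8), from the hinge to y -80, top at z 98. Rad: 0 closed square, positive when the free right-hand end swings out to -x; limits -0.13 and 0.9. Sprung towards 0.5 with some hinge friction: about 2 to 4 N at the lever push it shut, and it swings out again if let go unlatched.
- gate_hinge (a point): Point on the vertical hinge line of the gate at bench level: x 0, y 125, z 0. It is at the left-hand end of the gate.
- latch_bar (a joint): Steel latch bar on the gate's front: 195 x 8 (x -19 to -11) x 20 mm high, 0.25 kg, from its pivot to the right past the gate's edge to y -125. Rad: 0 level (underside z 75), positive with the right end raised, at most 0.45. Falls by its weight: hangs at -0.12 on a rest pin outside the keeper, stands at about 0.1 on top of the striker lip, at 0 on the keeper's floor.
- bar_pivot (a point): Pivot pin of the latch bar, on the gate's front near the hinge: x -15, y 55, z 85. The bar turns about the gate's x axis here. The point's axes are the gate's.
- lever_grip (a point): Grip point on the thumb lever, a flat steel upright 10 mm thick (x, across the gate) x 20 wide (22 at its round head) on the latch bar, 95 mm right of the pivot, top at z 166. The point is mid-thickness, 65 mm above the bar's centre line: x -15, y -40, z 150. Axes turn with the bar: x across the gate, y along the bar to the pivot, z up the lever.
- bar_tip (a point): Point on the underside of the latch bar 165 mm right of the pivot, the part that drops into the keeper: x -15, y -110, z 75. Axes as lever_grip.
- keeper_post: Wooden post at the right of the opening, 34 x 36 mm, front face at x 23, top at z 145, fixed to the pen; origin and axes are the pen's. It carries the steel keeper on two studs in front of it.
- keeper_nominal (a point): Nominal middle of the keeper's slot, on its floor: x -15, y -110, z 75. The keeper is a U bracket 18 mm wide: in front the striker lip, 7 mm thick, z 30 to 91; behind, a rubber-faced buffer up to z 137, which a raised bar meets too. The slot between is 11 mm wide in x. The real keeper sits up to 16 mm in front of or behind this point, unmeasured.
- buffer_nominal (a point): Nominal middle of the rubber buffer's front face: x -9.5, y -110, z 106; shifted with the keeper by up to 16 mm either way. It is stiff, about 12 N per mm. A bar that touches it is clear of the striker lip (3 mm play in the slot). 3 to 6 N on the lever are ample; over 15 N between bar and keeper count as ramming.
- varnish_tin: Black tin 108 mm wide, 122 mm high, standing in the pen. Origin under its middle. Bystander.
- screw_jar: Clear jar with grey lid, 62 mm wide, 80 mm high, standing in the pen. Origin under its middle. Bystander.
- masking_tape: Roll of masking tape lying flat on the saw table left of the pen, 104 mm wide, 24 mm high. Origin under its middle. Bystander.

How it is judged:
By the outcome, as a careful person would: the job done as asked, in the order asked, and still so for the second after the job is handed in, with the robot touching nothing.
It also fails if it takes over 45 s, if anything falls off the work surface, if the arm or the gripper's body presses on something with over 40 N, if the wrist force passes 120 N, or if a joint passes its speed limit or range.

## Robot

A 6-joint arm with a two-finger parallel gripper is mounted at the origin on a cart in front of the work surface, level with it; the furniture and walls round the work are solid. World frame = base frame: x ahead of the robot, y to its left, z up, the work surface at z = 0. Lengths are in m, angles in degrees, forces in N, time in s.
With the tool pointing down it reaches from about 0.25 to 0.725 m from the base axis. Payload 9.7 kg.
Tool frame: the origin (TCP) lies at the very end of the fingers, on their centre line; the grasp point (between the pads) lies 19 mm behind it; z points along the fingers, y is the line along which they close (so a half turn about z gives the same grasp; the last joint's range is limited). The gripper opens to 85 mm and grips with 20 to 120 N. Pads are 22 mm wide; open, the fingers measure 114 mm over their backs; the gripper's body (76 mm by 85 mm) begins 54 mm behind the grasp point. The pads swing forward as they close: fully open they stand 13 mm farther back than shut.
Start: joints at [-71.161, 4.979, 10.078, 95.1, 0, 90], TCP at [0.178, -0.521, 0.231] pointing down, gripper open.
Joint ranges: [-179.16, 179.16], [-48.56, 103.87], [-65.8, 70.77], [-126.05, 130.52], [-82.76, 87.17], [-180, 180]. Speed limits (degrees/s): [127.2, 127.2, 147.25, 180, 180, 180].

## Interface

Orientations are given as [roll, pitch, yaw] about the fixed x, y, z axes, in that order (R = Rz(yaw) Ry(pitch) Rx(roll)).
In Python, from workcell import bot, viewer, finder gives the robot as it stands. The module is installed in compiled form; this text tells all that it offers.
- The arm moves only by the shell command python3 -m inch 'ROWS' [FORCE]. ROWS is JSON, a list that holds one entry, the list of rows, each a list of 7 numbers: the opening in per cent of the stroke, from 0 (shut) to 100 (fully open), then the shift along the tool's x, y, z in mm, then the turn, a rotation vector about the tool's x, y, z in degrees. In form: [[[grip, tx, ty, tz, ax, ay, az], ...]]. A call has 1 to 8 rows; each row shifts and turns the commanded pose from where the row before left it, along the tool's axes as they then stand; what a row does not reach is not made up. A row lasts 1/8 s, in which the tool goes at most 62.5 mm and 10.7 degrees, less where a joint would pass 70% of its speed; a pose out of reach is approached as far as the arm can. A call with a gripper value outside its range is refused whole. The fingers move at their own pace and stop on an object; FORCE is the grip in N (left out, the last holds). Time passes only in rows, so rows that do not move let the fingers close. It gives the time, the measured TCP pose, the force, the opening and the grip force at its end, in the units of the state.
- bot.get_obs(): the state, without advancing time (a new reading comes with each control period).
- viewer.camera(name): name is "scene" or "top"; returns a dict with "pixels" (480x640x3 uint8, red, green, blue), "vfov" (degrees; the focal length in pixels is half the picture's height over the tangent of half this angle, whatever the lens; pixels are square), "cx", "cy" (the principal point, pixels), "k1" (the pictures are not rectified: a ray, as slopes to the right and down, at radius r is drawn at 1 + k1 r^2 times it, then the intrinsics apply), "R" (3x3) and "t" (3): a world point X has camera coordinates R X + t. Camera axes: x right, y down, z forward; pixel columns grow to the right and rows downward; lengths in m; the calibration is good to about 2 mm. A picture is of the moment at which its call begins. There is no depth.
- bot.job_done(): hands the job in; it is judged then, once.
Trained networks look in the newest picture that a camera, given by its name, has taken for a name from the list of things; names that differ only in an ending like _2 or _b are one class to them, and where a whole thing is asked for, a point or a joint stands for the part that bears it (a point fixed in the world has none). Each returns a list of dicts, best first, with "conf" (0 to 1); they miss things now and then, are a little off and sometimes report something else, mostly with a low value. They report only what shows in the picture. A call takes as long as a camera call.
- finder.outline_of(camera, thing): "pixels" (480x640 bool, what is visible of it) and "extent" ([centre column, centre row, width, height] in pixels, round what is visible of it).
- finder.mark_of(camera, thing): "position" ([column, row] in pixels: a listed point, or the origin of a listed thing).
The state is a dict: "time": time; "q": joint angles; "qd": joint speeds; "joint_efforts": joint torques, N m; "ee_pos": TCP position; "tcp_rot": TCP orientation; "wrist_force": force on the tool from outside, world axes, zero at the start; "torque": the same for the moment, N m; "opening": finger opening in m; "grasp_force": force on a finger pad.
Only numpy, scipy, OpenCV 4.12 (cv2) and the standard library are available. Lean on these libraries where they do the work, as an engineer would, in place of code of your own. Each camera call takes 0.05 s, during which the arm holds its last target. There are 200 camera calls.

## Working session

There is one attempt and no reset: what is moved stays moved. The work goes in short steps, Python scripts to look and compute and a shell command to move; the robot and the scene stay as the last step left them, time stands still between calls to the robot, and variables do not carry over. Pictures are saved under pics/ and viewed, at most 11 in all, crops included, and the job is handed in when it is done.

```bash
mkdir -p pics
cat > h.py <<'E'
import numpy as np, cv2
from workcell import bot, viewer, finder
def K(c):
    f=240/np.tan(np.radians(c["vfov"])/2); return np.array([[f,0,c["cx"]],[0,f,c["cy"]],[0,0,1.]]),np.array([c["k1"],0,0,0,0.])
def proj(c,X):
    k,d=K(c); return cv2.projectPoints(np.float64(X).reshape(-1,1,3),cv2.Rodrigues(np.array(c["R"]))[0],np.float64(c["t"]),k,d)[0].reshape(-1,2)
def ray(c,p):
    k,d=K(c); s=cv2.undistortPoints(np.float64([[p]]),k,d)[0,0]; R=np.array(c["R"]); v=R.T@np.array([s[0],s[1],1]); return -R.T@np.array(c["t"]), v/np.linalg.norm(v)
def atz(c,p,z):
    o,v=ray(c,p); return o+v*(z-o[2])/v[2]
def tri(obs):
    A=np.zeros((3,3));b=np.zeros(3)
    for c,p in obs:
        o,v=ray(c,p);M=np.eye(3)-np.outer(v,v);A+=M;b+=M@o
    X=np.linalg.solve(A,b); return X,[np.linalg.norm(proj(c,X)[0]-p) for c,p in obs]
def save(c,n): cv2.imwrite("pics/"+n,cv2.cvtColor(c["pixels"],cv2.COLOR_RGB2BGR))
E
python3 - <<'E'
from h import *
np.set_printoptions(precision=4,suppress=True)
C={n:viewer.camera(n) for n in("scene","top")}
for n,c in C.items(): save(c,n+"0.png"); print(n,-np.array(c["R"]).T@np.array(c["t"]),c["vfov"],c["k1"])
for th in "pen gate_hinge bar_pivot lever_grip bar_tip keeper_nominal buffer_nominal varnish_tin screw_jar keeper_post".split():
    o=[]
    for n,c in C.items():
        r=finder.mark_of(n,th); print(th,n,[(np.round(x["position"],1),round(x["conf"],2)) for x in r[:2]])
        if r:o.append((c,np.array(r[0]["position"])))
    if len(o)==2: print("   ",*tri(o))
print(bot.get_obs())
E
```

```text
scene [ 0.1024 -0.9831  0.5307] 53.76979951231201 -0.041265536159523636
top [ 0.4713 -0.2498  1.143 ] 50.47860628099952 -0.1082019978021376
pen scene [(array([345.1, 337.1]), 0.57)]
pen top [(array([406.1, 264.9]), 0.96)]
    [ 0.4775 -0.4012  0.0024] [np.float64(3.1520816968887493), np.float64(2.537546332881816)]
gate_hinge scene [(array([331.7, 299.5]), 0.97)]
gate_hinge top [(array([353.2, 246.1]), 0.71)]
    [ 0.5173 -0.2823  0.0028] [np.float64(2.1510314038346015), np.float64(1.953550987291392)]
bar_pivot scene [(array([317.4, 281.2]), 0.65)]
bar_pivot top [(array([372.6, 274.2]), 0.96), (array([405.8, 268.6]), 0.55)]
    [ 0.4593 -0.3232  0.084 ] [np.float64(0.7008342991977594), np.float64(0.6208567112495852)]
lever_grip scene [(array([301.4, 280.6]), 0.75)]
lever_grip top [(array([408.2, 310. ]), 0.84)]
    [ 0.3924 -0.3914  0.1401] [np.float64(0.3041194010955293), np.float64(0.24986022759880416)]
bar_tip scene [(array([289.2, 348.1]), 0.92), (array([274.6, 243.1]), 0.17)]
bar_tip top [(array([427.6, 328.9]), 0.85), (array([214.6, 244.8]), 0.33)]
    [ 0.3448 -0.4441  0.0594] 
[... 793 characters left out ...]
 245.1]), 0.61), (array([391.5, 211.4]), 0.28)]
    [ 0.4951 -0.4651  0.0613] [np.float64(21.511834029778328), np.float64(16.79703323932725)]
keeper_post scene [(array([347.3, 339.1]), 0.62)]
keeper_post top []
{'time': 1.1, 'q': array([-71.1627,   4.9806,  10.0773,  95.0995,  -0.0027,  89.9983]), 'qd': array([-0.0781,  0.0869, -0.032 , -0.0035,  0.0703, -0.0229]), 'joint_efforts': array([  0.0007, -52.0114,  46.4865,   0.0018,  -0.    ,  -0.    ]), 'ee_pos': array([ 0.1776, -0.5205,  0.2313]), 'tcp_rot': array([-179.9972,    0.0027,   18.839 ]), 'wrist_force': array([ 0.4568, -0.1741,  0.0431]), 'torque': array([ 0.0166,  0.03  , -0.0482]), 'grasp_force': 0.0, 'opening': 0.0852106294520224}
```

View pics/scene0.png

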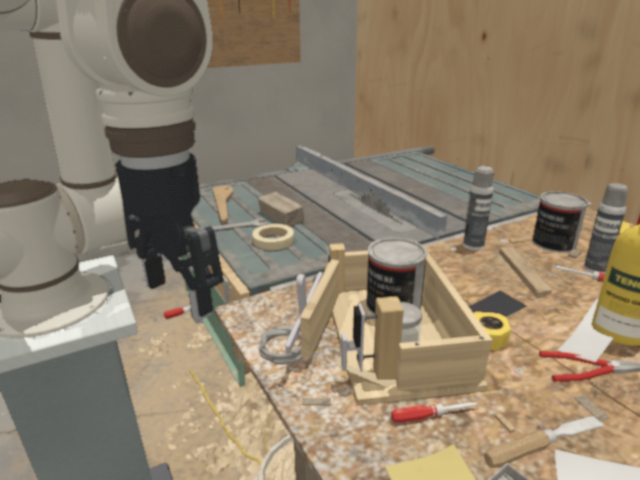

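View pics/top0.png

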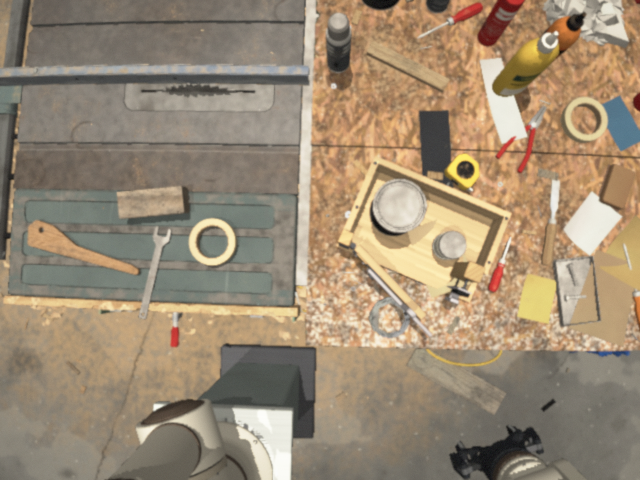

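The pen stands at about (430,225) in the top picture, its gate ajar along (355,250)–(428,333), with the keeper at about (458,293). The tape is off to the left and the finder's marks agree with the picture. Next I fit the full model.

```bash
cat >> h.py <<'E'
from scipy.optimize import least_squares
from scipy.spatial.transform import Rotation as Ro
def frame(p,phi,b,r):  # pen p=(x,y,yawdeg); bar-frame point r (rel. pivot) -> world, rotation
    P=Ro.from_euler('z',p[2],degrees=True); G=Ro.from_euler('z',-phi); B=Ro.from_rotvec([-b,0,0])
    g=np.array([-.015,-.070,.085])+B.apply(r)   # rel hinge, gate axes
    w=np.array([p[0],p[1],0])+P.apply(np.array([0,.125,0])+G.apply(g))
    return w,(P*G*B)
GR=np.array([0,-.095,.065]); TIP=np.array([0,-.165,-.010])
def pen2w(p,r): return np.array([p[0],p[1],0])+Ro.from_euler('z',p[2],degrees=True).apply(r)
def model(v):
    p=v[:3]; return dict(pen=pen2w(p,[0,0,0]),gate_hinge=pen2w(p,[0,.125,0]),bar_pivot=frame(p,v[3],v[4],np.zeros(3))[0],
     lever_grip=frame(p,v[3],v[4],GR)[0],bar_tip=frame(p,v[3],v[4],TIP)[0],keeper_nominal=pen2w(p,[-.015+v[5],-.11,.075]),buffer_nominal=pen2w(p,[-.0095+v[5],-.11,.106]))
def fit(v0=(.4775,-.4012,-18.5,.45,-.12,-.01),fixb=True):
    C={n:viewer.camera(n) for n in("scene","top")}; o=[]
    for n,c in C.items():
        for th in model(v0):
            r=finder.mark_of(n,th)
            if r and r[0]["conf"]>.3: o.append((n,th,np.array(r[0]["position"])))
    def res(v):
        m=model(v); return np.concatenate([proj(C[n],m[t])[0]-p for n,t,p in o]+[[(v[4]-v0[4])*(1000 if fixb else 0)]])
    s=least_squares(res,v0,x_scale=[.01,.01,1,.02,.02,.01],loss='soft_l1',f_scale=2)
    e=res(s.x); print("fit",np.round(s.x,4)); print([(n[0],t,np.round(e[2*i:2*i+2],1).tolist()) for i,(n,t,_) in enumerate(o)])
    return s.x,C
def tool_target(p,phi,b,up=0.):  # TCP pose for grasp on lever, raised by up along the lever
    w,R=frame(p,phi,b,GR+np.array([0,0,up-.019])); 
    return w,Ro.from_matrix(R.as_matrix()@np.array([[0,1,0],[1,0,0],[0,0,-1.]]))
def delta(w,R,o=None):
    o=o or bot.get_obs(); T=Ro.from_euler('xyz',o["tcp_rot"],degrees=True)
    return np.round(T.inv().apply(w-o["ee_pos"])*1e3,1),np.round((T.inv()*R).as_rotvec(degrees=True),1)
E
python3 - <<'E'
from h import *
v,C=fit(); np.save("v.npy",v)
for c,n in zip(C.values(),C):
  r=finder.outline_of(n,"lever_grip"); print(n,[(np.round(x["extent"],1),round(x["conf"],2)) for x in r[:2]])
  im=c["pixels"].copy()
  a=[proj(c,q)[0] for q in model(v).values()]+[proj(c,frame(v[:3],v[3],v[4],np.array([0,-.095,.081]))[0])[0]]
  x0,y0=(270,230) if n=="scene" else (340,225)
  z=cv2.resize(im[y0:y0+150,x0:x0+200],None,fx=4,fy=4,interpolation=cv2.INTER_CUBIC)
  for q in a: cv2.circle(z,tuple(int(t) for t in (q-[x0,y0])*4),4,(0,255,0),1)
  if n=="scene": A=z
  else: B=z
cv2.imwrite("pics/c1.png",cv2.cvtColor(cv2.resize(np.vstack([A,B]),(400,600)) if 0 else A,cv2.COLOR_RGB2BGR)); cv2.imwrite("pics/c2.png",cv2.cvtColor(B,cv2.COLOR_RGB2BGR))
for up in(.08,0): print(*delta(*tool_target(v[:3],v[3],v[4],up)), tool_target(v[:3],v[3],v[4],up)[0])
E
```

```text
fit [ 4.77000e-01 -3.97900e-01 -1.84517e+01  4.24900e-01 -1.19900e-01
 -7.40000e-03]
[('s', 'pen', [-1.0, -0.2]), ('s', 'gate_hinge', [2.1, 0.7]), ('s', 'bar_pivot', [0.8, 0.1]), ('s', 'lever_grip', [-0.2, -0.4]), ('s', 'bar_tip', [0.8, 1.2]), ('s', 'buffer_nominal', [0.3, -2.3]), ('t', 'pen', [-0.3, -1.6]), ('t', 'gate_hinge', [0.8, 2.2]), ('t', 'bar_pivot', [-0.8, 0.6]), ('t', 'lever_grip', [0.3, 4.3]), ('t', 'bar_tip', [-1.9, -1.7]), ('t', 'keeper_nominal', [1.0, -0.7]), ('t', 'buffer_nominal', [-0.5, 2.0])]
scene [(array([303.6, 315.1,  36. ,  77. ]), 0.79)]
top [(array([400.5, 298.7,  64.2,  69.4]), 0.64)]
[233.8 -46.8  32.5] [  1.7   6.7 -28.3] [ 0.38372363 -0.40075628  0.19873653]
[242.2 -51.4 112. ] [  1.7   6.7 -28.3] [ 0.39022298 -0.39373744  0.1193105 ]
```

View pics/c1.png

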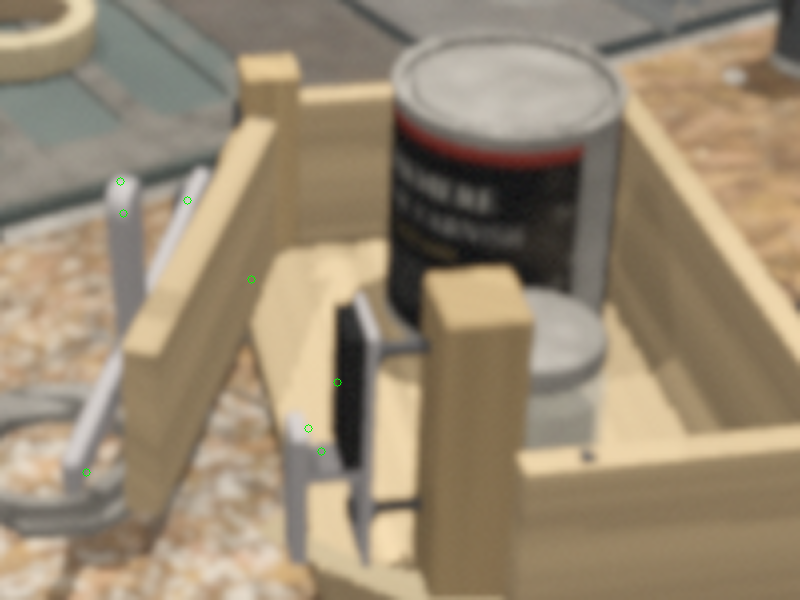

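View pics/c2.png

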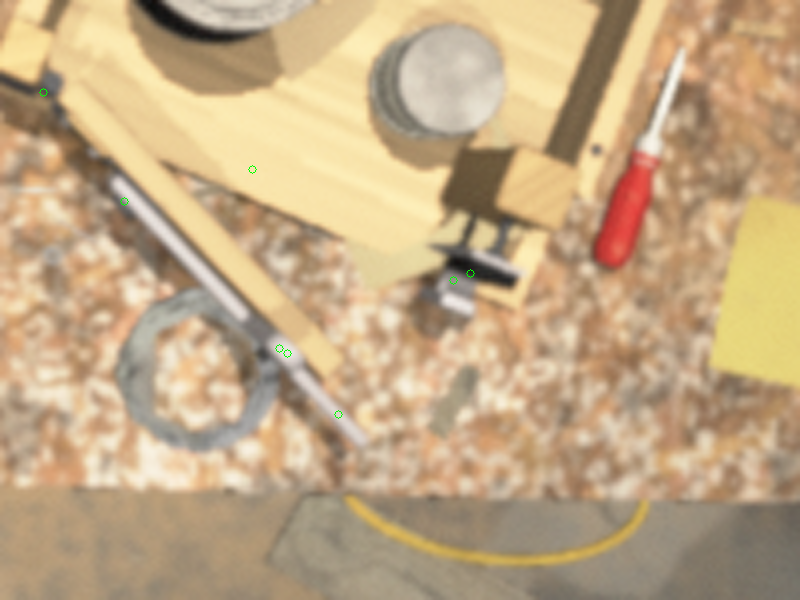

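The crops show the fitted points on the real features: lever top at (120,182) in the scene crop and (285,350) in the top crop, keeper slot at about (455,280). I move over the lever.

```bash
python3 -m inch '[[[60,39,-8,5.4,0,0,0],[60,39,-8,5.4,0,0,0],[60,39,-8,5.4,0,0,0],[60,39,-8,5.4,0,0,0],[60,39,-8,5.4,0,0,0],[60,39,-7,5.4,0,0,0],[60,0,0,0,0.6,2.3,-9.4],[60,0,0,0,0.6,2.3,-9.4]]]' 40
python3 - <<'E'
from h import *
v=np.load("v.npy")
for up in(.08,.03,0): print(*delta(*tool_target(v[:3],v[3],v[4],up)))
E
```

```text
time: 3.0
ee_pos: [0.3846, -0.3999, 0.1988]
tcp_rot: [-179.6, -4.8, 38.0]
wrist_force: [-0.8, -0.5, 0.4]
opening: 0.0512
grasp_force: 0.0
[-1.2  0.2  0. ] [ 0.5  2.  -9.1]
[ 0.5 -0.4 50. ] [ 0.5  2.  -9.1]
[ 1.6 -0.8 80. ] [ 0.5  2.  -9.1]
```

```bash
python3 -m inch '[[[60,-1,0,0,0.5,2,-9.1],[60,0,0,15,0,0,0],[60,0,0,20,0,0,0],[60,0,0,15,0,0,0],[60,0,0,0,0,0,0]]]' 40
python3 - <<'E'
from h import *
v=np.load("v.npy")
C=[viewer.camera(n) for n in("scene","top")]
for n,c in zip(("scene","top"),C):
  r=finder.mark_of(n,"lever_grip");print(n,[(np.round(x["position"],1),round(x["conf"],2)) for x in r[:2]],proj(c,model(v)["lever_grip"]),proj(c,bot.get_obs()["ee_pos"]))
Z=[cv2.resize(c["pixels"][y:y+100,x:x+130],(520,400),interpolation=3)[:, :400] for c,(x,y) in zip(C,((250,220),(350,250)))]
cv2.imwrite("pics/d1.png",cv2.cvtColor(np.hstack(Z),cv2.COLOR_RGB2BGR))
print(*delta(*tool_target(v[:3],v[3],v[4],0)),bot.get_obs()["wrist_force"])
E
```

```text
time: 3.62
ee_pos: [0.3868, -0.396, 0.1476]
tcp_rot: [-179.8, -6.7, 46.7]
wrist_force: [-0.2, -0.1, 0.6]
opening: 0.0511
grasp_force: 0.0
scene [(array([302.1, 278.5]), 0.81)] [[300.80070802 283.33704401]] [[300.27648408 277.70024042]]
top [(array([409.4, 307.4]), 0.62)] [[409.91326165 312.07934522]] [[411.60776068 313.3184974 ]]
[ 0.8 -0.2 31. ] [ 0.1  0.1 -0.4] [-0.5435436   0.66532658  0.13747802]
```

View pics/d1.png

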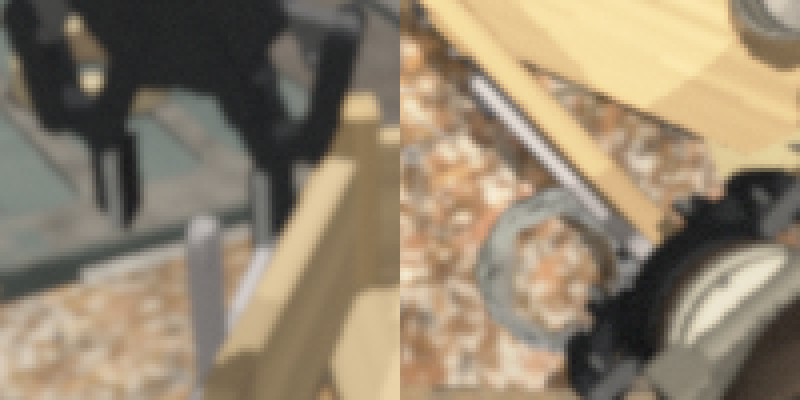

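Left half: the lever top at (205,220) stands between the fingertips at (118,228) and (262,238), as the model predicts. I descend and grip.

```bash
python3 -m inch '[[[60,0,0,15,0,0,0],[60,0,0,15,0,0,0],[30,0,0,0,0,0,0],[0,0,0,0,0,0,0],[0,0,0,0,0,0,0],[0,0,0,0,0,0,0],[0,0,0,0,0,0,0]]]' 40
python3 - <<'E'
from h import *
print(*delta(*tool_target(np.load("v.npy")[:3],np.load("v.npy")[3],-.12,0)),bot.get_obs()["torque"])
E
```

```text
time: 4.7
ee_pos: [0.3898, -0.3946, 0.1197]
tcp_rot: [180.0, -6.8, 46.8]
wrist_force: [1.9, -2.5, -1.4]
opening: 0.0097
grasp_force: 39.2
[ 0.9 -0.2  0.5] [ 0.1  0.1 -0.4] [-0.54260299 -0.53147103 -0.57668101]
```

```bash
cat >> h.py <<'E'
def inc(p,a,b):  # tool-frame increment between joint states a,b=(phi,beta)
    w0,R0=tool_target(p,*a); w1,R1=tool_target(p,*b)
    return np.round(R0.inv().apply(w1-w0)*1e3,2).tolist()+np.round((R0.inv()*R1).as_rotvec(degrees=True),2).tolist()
E
python3 - <<'E'
from h import *
v=np.load("v.npy");p=v[:3]
print("lift .08",inc(p,(.42,-.12),(.42,-.04)),inc(p,(.42,.12),(.42,.2)))
for d in(.06,.02,.01,.005): print("close",d,inc(p,(.42,.2),(.42-d,.2)))
E
```

```text
lift .08 [3.98, -0.0, -7.44, -0.0, -4.58, 0.0] [3.98, -0.0, -7.44, -0.0, -4.58, 0.0]
close 0.06 [-0.61, 9.26, 0.12, -0.68, 0.0, -3.37]
close 0.02 [-0.26, 3.08, 0.05, -0.23, 0.0, -1.12]
close 0.01 [-0.14, 1.54, 0.03, -0.11, 0.0, -0.56]
close 0.005 [-0.07, 0.77, 0.01, -0.06, 0.0, -0.28]
```

```bash
python3 -m inch '[[[0,2,0,-3.7,0,-2.3,0],[0,2,0,-3.7,0,-2.3,0],[0,4,0,-7.4,0,-4.6,0],[0,4,0,-7.4,0,-4.6,0],[0,4,0,-7.4,0,-4.6,0],[0,0,0,0,0,0,0]]]'
python3 - <<'E'
from h import *
p=np.load("v.npy")
print(*delta(*tool_target(p[:3],p[3],.2,0)),bot.get_obs()["torque"])
E
```

```text
time: 5.45
ee_pos: [0.4011, -0.3827, 0.1496]
tcp_rot: [179.9, 11.8, 46.8]
wrist_force: [-0.8, -7.2, 2.0]
opening: 0.0095
grasp_force: 43.2
[ 0.5 -0.5  0.5] [-0.   0.3 -0.4] [-1.07875346  0.27092379 -0.48355969]
```

```bash
python3 -m inch '[[[0,-0.3,4.6,0,-0.35,0,-1.7],[0,-0.6,9.3,0.1,-0.7,0,-3.4],[0,-0.6,9.3,0.1,-0.7,0,-3.4],[0,-0.6,9.3,0.1,-0.7,0,-3.4],[0,-0.6,9.3,0.1,-0.7,0,-3.4],[0,-0.3,4.6,0,-0.35,0,-1.7],[0,0,0,0,0,0,0]]]'
cat > s.py <<'E'
from h import *
import sys
v=np.load("v.npy");p=v[:3];o=bot.get_obs()
T=Ro.from_euler('xyz',o["tcp_rot"],degrees=True)
def r(u):
    w,R=tool_target(p,u[0],u[1]); return np.r_[(w-o["ee_pos"])*1e3,(T.inv()*R).as_rotvec(degrees=True)]
s=least_squares(r,(.2,.1),x_scale=.01); phi,b=s.x
d=delta(*tool_target(p,phi,b),o)
G=Ro.from_euler('z',p[2],degrees=True)*Ro.from_euler('z',-phi)
print("phi %.4f beta %.4f"%(phi,b),"left over",*d,"F gate axes",G.inv().apply(o["wrist_force"]).round(1),"M",G.inv().apply(o["torque"]).round(2))
E
python3 s.py
```

```text
time: 6.32
ee_pos: [0.4355, -0.4138, 0.1496]
tcp_rot: [180.0, 11.7, 64.1]
wrist_force: [-2.2, -8.2, 2.5]
opening: 0.0096
grasp_force: 42.1
phi 0.1245 beta 0.1945 left over [2.2 0.1 0.7] [-0.   0.6 -0.3] F gate axes [ 1.6 -8.3  2.5] M [-1.56  0.03 -0.5 ]
```

```bash
python3 -m inch '[[[0,-0.7,1.5,0,-0.1,0,-0.55],[0,-0.6,1.5,0,-0.1,0,-0.55],[0,-0.1,1.5,0,-0.1,0,-0.55],[0,-0.1,1.5,0,-0.1,0,-0.55],[0,0,0,0,0,0,0]]]';python3 s.py
python3 - <<'E'
from h import *
C=[viewer.camera(n) for n in("scene","top")]
Z=[cv2.resize(c["pixels"][y:y+100,x:x+100],(400,400),interpolation=3) for c,(x,y) in zip(C,((300,260),(390,240)))]
cv2.imwrite("pics/e1.png",cv2.cvtColor(np.hstack(Z),cv2.COLOR_RGB2BGR))
E
```

```text
time: 6.95
ee_pos: [0.4404, -0.4171, 0.1496]
tcp_rot: [-180.0, 11.7, 66.3]
wrist_force: [-1.5, -6.9, 2.2]
opening: 0.0092
grasp_force: 42.4
phi 0.0870 beta 0.1927 left over [2.4 0.1 0.8] [-0.1  0.6 -0.2] F gate axes [ 1.4 -6.9  2.2] M [-1.28  0.03 -0.55]
```

View pics/e1.png

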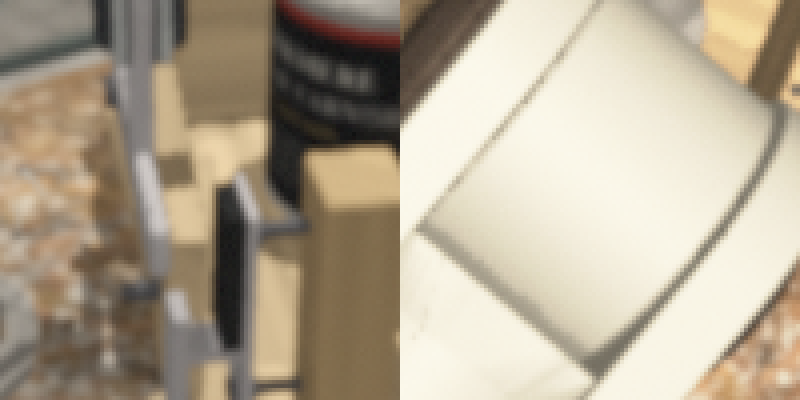

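The left half shows the raised bar's end at (155,215), clear above the lip (177,295), with about 11 original pixels left to the black buffer (217,270). I carry on gently.

```bash
python3 -m inch '[[[0,-0.2,1.5,0,-0.1,0,-0.55],[0,-0.2,1.5,0,-0.1,0,-0.55],[0,-0.2,0.8,0,-0.05,0,-0.28],[0,0,0,0,0,0,0]]]';python3 s.py;python3 -m inch '[[[0,0,0.8,0,-0.05,0,-0.28],[0,0,0,0,0,0,0]]]';python3 s.py
```

```text
time: 7.55
ee_pos: [0.4436, -0.419, 0.1496]
tcp_rot: [-179.9, 11.7, 67.7]
wrist_force: [-1.9, -5.6, 1.8]
opening: 0.0096
grasp_force: 42.3
phi 0.0633 beta 0.1919 left over [2.6 0.1 0.8] [-0.1  0.7 -0.2] F gate axes [ 0.3 -5.9  1.8] M [-1.18  0.07 -0.59]
time: 7.8
ee_pos: [0.4443, -0.4193, 0.1496]
tcp_rot: [-179.9, 11.7, 68.0]
wrist_force: [-2.1, -6.3, 1.5]
opening: 0.0094
grasp_force: 42.2
phi 0.0581 beta 0.1923 left over [2.6 0.1 0.8] [-0.1  0.7 -0.2] F gate axes [ 0.4 -6.6  1.5] M [-1.28  0.13 -0.62]
```

```bash
for i in 1 2 3; do :; done; python3 -m inch '[[[0,0,0.6,0,-0.04,0,-0.2],[0,0,0,0,0,0,0]]]' | grep wrist; python3 s.py; python3 -m inch '[[[0,0,0.6,0,-0.04,0,-0.2],[0,0,0,0,0,0,0]]]' | grep wrist; python3 s.py
```

```text
wrist_force: [-1.8, -6.2, 1.5]
phi 0.0547 beta 0.1923 left over [2.6 0.1 0.8] [-0.1  0.7 -0.2] F gate axes [ 0.7 -6.4  1.5] M [-1.34  0.16 -0.63]
wrist_force: [-2.6, -6.6, 0.4]
phi 0.0509 beta 0.1925 left over [2.6 0.1 0.8] [-0.1  0.7 -0.2] F gate axes [-0.  -7.1  0.4] M [-1.37  0.22 -0.56]
```

```bash
python3 -m inch '[[[0,0,0.6,0,-0.04,0,-0.2],[0,0,0,0,0,0,0]]]' | grep wrist; python3 s.py
```

```text
wrist_force: [-1.8, -6.7, 2.7]
phi 0.0472 beta 0.1927 left over [2.6 0.1 0.8] [-0.1  0.7 -0.2] F gate axes [ 0.7 -6.9  2.7] M [-1.41  0.21 -0.66]
```

```bash
python3 -m inch '[[[0,0,0.4,0,-0.03,0,-0.14],[0,0,0,0,0,0,0]]]' | grep wrist; python3 s.py
```

```text
wrist_force: [-2.6, -6.9, 2.5]
phi 0.0448 beta 0.1927 left over [2.6 0.1 0.8] [-0.2  0.7 -0.2] F gate axes [ 0.  -7.3  2.5] M [-1.51  0.28 -0.61]
```

```bash
python3 -m inch '[[[0,0,0.4,0,-0.03,0,-0.14],[0,0,0,0,0,0,0]]]' | grep wrist; python3 s.py
```

```text
wrist_force: [-1.5, -6.6, 2.5]
phi 0.0423 beta 0.1927 left over [2.6 0.1 0.8] [-0.1  0.7 -0.2] F gate axes [ 0.9 -6.7  2.5] M [-1.47  0.21 -0.6 ]
```

```bash
python3 -m inch '[[[0,0,0.4,0,-0.03,0,-0.14],[0,0,0,0,0,0,0]]]' | grep wrist; python3 s.py
```

```text
wrist_force: [-2.3, -6.5, 2.2]
phi 0.0396 beta 0.1931 left over [2.7 0.1 0.9] [-0.1  0.7 -0.2] F gate axes [ 0.2 -6.9  2.2] M [-1.51  0.26 -0.64]
```

Run:
```python
from h import *
c=viewer.camera("scene")
cv2.imwrite("pics/f1.png",cv2.cvtColor(cv2.resize(c["pixels"][280:360,310:390],(560,560),interpolation=3),cv2.COLOR_RGB2BGR))
```

```text
(no output)
```

View pics/f1.png

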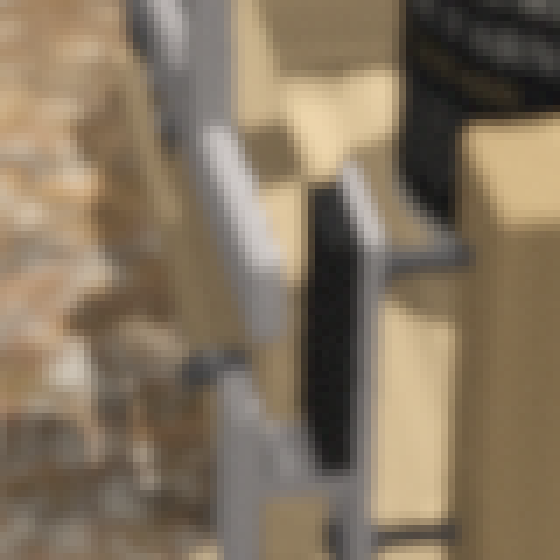

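The bar's end (265,310) hangs over the slot, about 15–20 crop pixels (3–4 mm) short of the black buffer face at x≈303.

```bash
python3 -m inch '[[[0,0,0.6,0,-0.04,0,-0.2],[0,0,0.4,0,-0.03,0,-0.14],[0,0,0,0,0,0,0]]]' | grep wrist; python3 s.py
```

```text
wrist_force: [-3.6, -7.6, 2.8]
phi 0.0334 beta 0.1934 left over [2.6 0.1 0.9] [-0.2  0.6 -0.2] F gate axes [-0.7 -8.3  2.8] M [-1.61  0.34 -0.57]
```

```bash
python3 -m inch '[[[0,0,0.4,0,-0.03,0,-0.14],[0,0,0,0,0,0,0]]]' | grep wrist; python3 s.py
```

```text
wrist_force: [-3.2, -6.1, 1.9]
phi 0.0310 beta 0.1935 left over [2.7 0.1 0.9] [-0.1  0.6 -0.2] F gate axes [-0.9 -6.8  1.9] M [-1.67  0.28 -0.6 ]
```

```bash
python3 -m inch '[[[0,0,0.4,0,-0.03,0,-0.14],[0,0,0,0,0,0,0]]]' | grep wrist; python3 s.py
```

```text
wrist_force: [-3.0, -6.9, 1.8]
phi 0.0283 beta 0.1938 left over [2.7 0.1 0.9] [-0.1  0.6 -0.2] F gate axes [-0.5 -7.6  1.8] M [-1.73  0.31 -0.62]
```

```bash
python3 -m inch '[[[0,0,0.4,0,-0.03,0,-0.14],[0,0,0,0,0,0,0]]]' | grep wrist; python3 s.py
```

```text
wrist_force: [-3.8, -7.9, 2.3]
phi 0.0258 beta 0.1938 left over [2.7 0.1 0.9] [-0.1  0.6 -0.2] F gate axes [-0.9 -8.8  2.3] M [-1.75  0.35 -0.59]
```

```bash
python3 -m inch '[[[0,0,0.4,0,-0.03,0,-0.14],[0,0,0,0,0,0,0]]]' | grep wrist; python3 s.py
```

```text
wrist_force: [-3.6, -7.0, 2.9]
phi 0.0233 beta 0.1939 left over [2.7 0.1 0.9] [-0.1  0.6 -0.2] F gate axes [-1.  -7.8  2.9] M [-1.73  0.32 -0.59]
```

```bash
python3 -m inch '[[[0,0,0.4,0,-0.03,0,-0.14],[0,0,0,0,0,0,0]]]' | grep wrist; python3 s.py
```

```text
wrist_force: [-3.5, -7.8, 2.3]
phi 0.0207 beta 0.1941 left over [2.7 0.1 0.9] [-0.1  0.6 -0.3] F gate axes [-0.7 -8.5  2.3] M [-1.76  0.33 -0.63]
```

```bash
python3 -m inch '[[[0,0,0.4,0,-0.03,0,-0.14],[0,0,0,0,0,0,0]]]' | grep wrist; python3 s.py
python3 - <<'E'
from h import *
c=viewer.camera("scene")
cv2.imwrite("pics/f2.png",cv2.cvtColor(cv2.resize(c["pixels"][280:360,310:390],(560,560),interpolation=3),cv2.COLOR_RGB2BGR))
E
```

```text
wrist_force: [-4.3, -8.3, 2.3]
phi 0.0182 beta 0.1941 left over [2.7 0.1 0.9] [-0.1  0.6 -0.3] F gate axes [-1.3 -9.2  2.3] M [-1.82  0.39 -0.58]
```

View pics/f2.png

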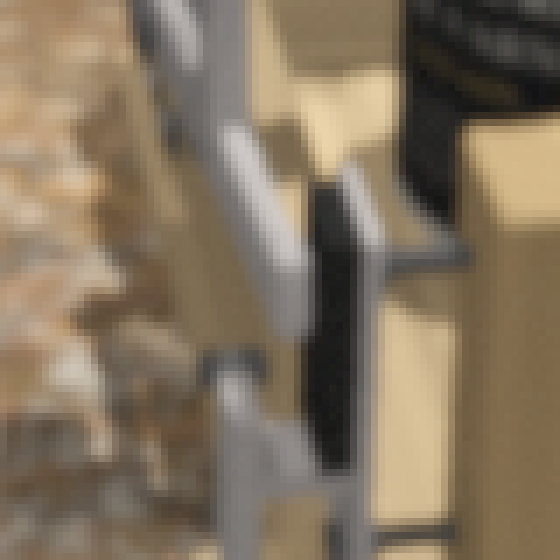

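The bar's end (293,300) now visually meets the buffer edge (x≈305) and stands clear of the lip (left of 255). One more small step, then lower.

```bash
python3 -m inch '[[[0,-0.4,0.4,0,-0.03,0,-0.14],[0,-0.4,0,0,0,0,0],[0,0,0,0,0,0,0]]]' | grep wrist; python3 s.py
```

```text
wrist_force: [-2.0, -6.2, 0.5]
phi 0.0158 beta 0.1915 left over [2.8 0.1 0.9] [-0.2  0.7 -0.2] F gate axes [ 0.2 -6.5  0.5] M [-1.31  0.25 -0.57]
```

```bash
python3 -m inch '[[[0,-2,0,3.7,0,2.3,0],[0,-2,0,3.7,0,2.3,0],[0,0,0,0,0,0,0]]]' | grep wrist; python3 s.py
```

```text
wrist_force: [-1.8, -4.2, -0.0]
phi 0.0166 beta 0.1092 left over [3.  0.2 1. ] [-0.2  0.7 -0.2] F gate axes [-0.3 -4.5 -0. ] M [-0.79  0.19 -0.56]
```

```bash
python3 -m inch '[[[0,-1,0,1.85,0,1.15,0],[0,-1,0,1.85,0,1.15,0],[0,0,0,0,0,0,0]]]' | grep wrist; python3 s.py
```

```text
wrist_force: [-3.3, -4.2, -1.0]
phi 0.0153 beta 0.0738 left over [3.  0.2 1.1] [-0.2  0.5 -0.3] F gate axes [-1.7 -5.  -1. ] M [-1.21  0.23 -0.53]
```

```bash
python3 -m inch '[[[0,-1,0,1.85,0,1.15,0],[0,0,0,0,0,0,0]]]' | grep wrist; python3 s.py
```

```text
wrist_force: [-2.5, -4.9, 0.2]
phi 0.0150 beta 0.0541 left over [3.  0.2 1.2] [-0.1  0.5 -0.3] F gate axes [-0.8 -5.5  0.2] M [-1.28  0.19 -0.51]
```

```bash
python3 -m inch '[[[0,-1,0,1.85,0,1.15,0],[0,0,0,0,0,0,0]]]' | grep wrist; python3 s.py
python3 - <<'E'
from h import *
c=viewer.camera("scene")
cv2.imwrite("pics/f3.png",cv2.cvtColor(cv2.resize(c["pixels"][280:360,310:390],(560,560),interpolation=3),cv2.COLOR_RGB2BGR))
E
```

```text
wrist_force: [-2.7, -4.3, -1.6]
phi 0.0149 beta 0.0346 left over [3.1 0.2 1.2] [-0.1  0.4 -0.3] F gate axes [-1.1 -5.  -1.6] M [-1.26  0.15 -0.52]
```

View pics/f3.png

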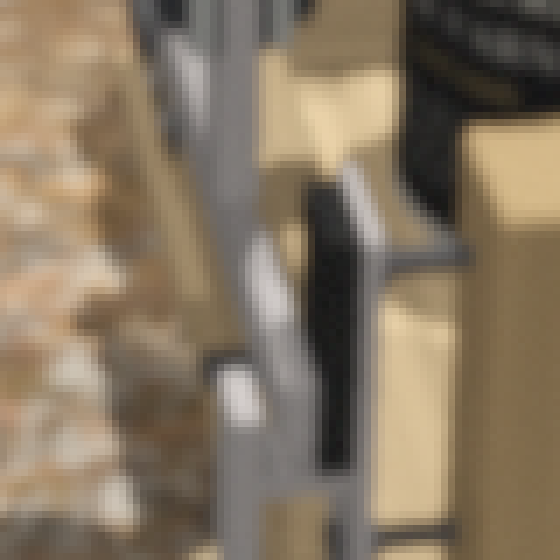

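The bar's end (290,400) sits in the slot behind the lip (240,400) and in front of the buffer (335,400). I lower a little more, then let go.

```bash
python3 -m inch '[[[0,-0.5,0,0.9,0,0.6,0],[0,-0.4,0,0.7,0,0.4,0],[0,0,0,0,0,0,0]]]' | grep wrist; python3 s.py; python3 -m inch '[[[10,0,0,0,0,0,0],[20,0,0,0,0,0,0],[40,0,0,0,0,0,0],[60,0,0,0,0,0,0],[60,0,0,0,0,0,0],[60,0,0,0,0,0,0]]]';python3 s.py
```

```text
wrist_force: [-1.7, -5.5, -1.7]
phi 0.0150 beta 0.0180 left over [3.  0.2 1.2] [-0.1  0.4 -0.3] F gate axes [ 0.2 -5.8 -1.7] M [-1.3   0.2  -0.48]
time: 14.08
ee_pos: [0.4475, -0.4316, 0.1344]
tcp_rot: [-179.9, 1.4, 70.5]
wrist_force: [-0.1, 0.1, 0.2]
opening: 0.051
grasp_force: 0.0
phi 0.0136 beta 0.0222 left over [2.7 0.1 1.2] [-0.1  0.1 -0.3] F gate axes [-0.1  0.1  0.2] M [ 0.03 -0.03  0.01]
```

Free of contact. I retreat upward and check.

```bash
python3 -m inch '[[[60,0,0,-15,0,0,0],[60,0,0,-25,0,0,0],[60,0,0,-30,0,0,0],[60,0,0,-30,0,0,0],[60,-30,0,-20,0,0,0],[60,-50,-20,0,0,0,0],[60,-50,-20,0,0,0,0],[60,0,0,0,0,0,0]]]'
python3 - <<'E'
from h import *
v=np.load("v.npy")
fit((*v[:3],.02,0.,v[5]),fixb=False)
C=[viewer.camera("scene"),viewer.camera("top")]
Z=[cv2.resize(c["pixels"][y:y+w,x:x+w],(400,400),interpolation=3) for c,(x,y,w) in zip(C,((290,260,100),(340,180,150)))]
cv2.imwrite("pics/g1.png",cv2.cvtColor(np.hstack(Z),cv2.COLOR_RGB2BGR))
E
```

```text
time: 15.08
ee_pos: [0.3649, -0.5404, 0.2585]
tcp_rot: [-179.9, 1.5, 70.2]
wrist_force: [1.1, -0.3, 0.5]
opening: 0.051
grasp_force: 0.0
fit [ 4.7530e-01 -4.0110e-01 -1.9567e+01  2.3100e-02  2.0700e-02 -5.3000e-03]
[('s', 'pen', [1.9, 1.5]), ('s', 'gate_hinge', [1.9, -1.6]), ('s', 'bar_pivot', [-0.7, 4.6]), ('s', 'lever_grip', [0.7, 0.9]), ('s', 'bar_tip', [0.2, -1.0]), ('s', 'keeper_nominal', [2.7, 0.5]), ('s', 'buffer_nominal', [-1.4, -0.0]), ('t', 'pen', [-0.2, 2.0]), ('t', 'gate_hinge', [-1.5, 0.1]), ('t', 'bar_pivot', [3.2, 1.8]), ('t', 'lever_grip', [-0.9, 0.2]), ('t', 'bar_tip', [-1.5, -0.4]), ('t', 'keeper_nominal', [-0.4, -0.7]), ('t', 'buffer_nominal', [-1.6, 0.5])]
```

View pics/g1.png

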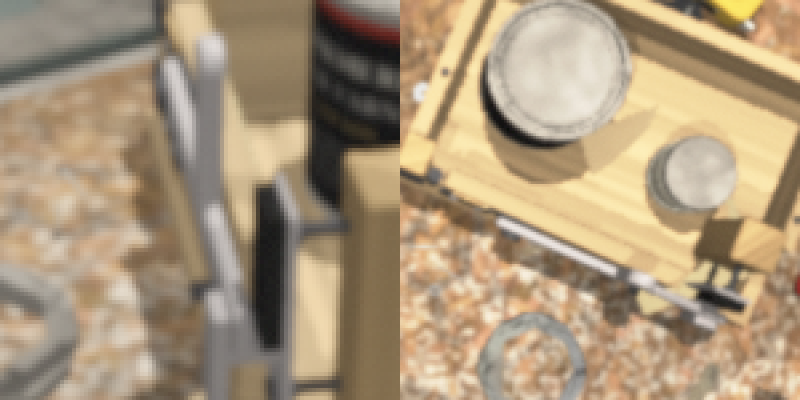

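Run:
```python
from h import *
v=np.load("v.npy"); p=v[:3]
c=viewer.camera("scene"); x0,y0=320,300
z=cv2.resize(c["pixels"][y0:y0+60,x0:x0+60],(600,600),interpolation=cv2.INTER_LANCZOS4)
# end-face outline of bar for beta 0 (green) / .02 (red)
for b,col in((0,(0,255,0)),(.02,(255,0,0))):
    q=[proj(c,frame(p,.02,b,np.array([x,-.18,zz]))[0])[0] for x,zz in((-.004,-.01),(.004,-.01),(.004,.01),(-.004,.01))]
    print(b,np.round(q,1).tolist()); cv2.polylines(z,[np.int32((np.array(q)+.5-[x0,y0])*10)],True,col,1)
cv2.imwrite("pics/g2.png",cv2.cvtColor(z,cv2.COLOR_RGB2BGR))
```

```text
0 [[351.6, 348.9], [356.8, 348.3], [357.2, 337.6], [351.9, 338.1]]
0.02 [[351.7, 347.1], [356.9, 346.5], [357.2, 335.5], [351.9, 336.1]]
```

View pics/g2.png

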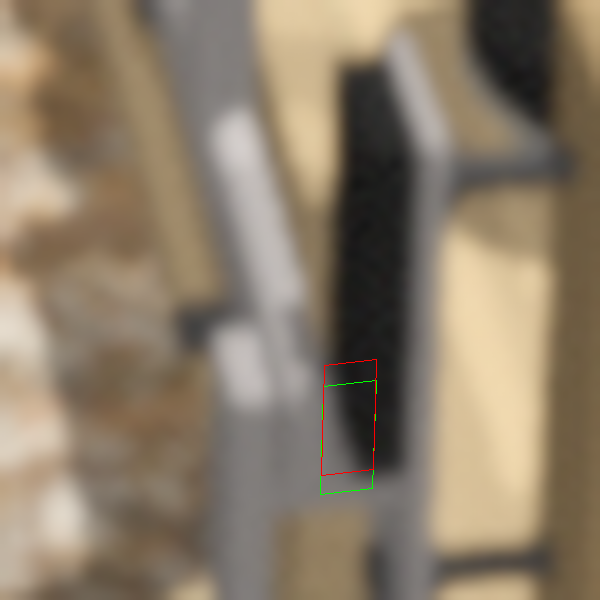

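The last crop shows the bar resting behind the lip, with its end's top edge (300,385) at the level-bar outline. To be sure that it is fully down, I will touch the lever's top lightly with shut fingers and read its height.

Run:
```python
from h import *
w=np.array([.4470,-.4316,.185]); o=bot.get_obs()
print(delta(w,Ro.from_euler('xyz',[180,0,70.3],degrees=True)),o["wrist_force"])
```

```text
(array([128.8,  39.5,  69.4]), array([-0.1,  1.4,  0.1])) [ 0.05714651 -0.17878547  0.22693375]
```

```bash
python3 -m inch '[[[0,45,13,0,0,0,0],[0,45,13,0,0,0,0],[0,39,13.5,0,0,0,0],[0,0,0,20,0,0,0],[0,0,0,30,0,0,0],[0,0,0,19,0,1.4,0],[0,0,0,0,0,0,0]]]' 20
```

```text
time: 16.9
ee_pos: [0.4464, -0.4314, 0.1839]
tcp_rot: [-179.8, -0.1, 70.4]
wrist_force: [0.1, -0.5, 0.3]
opening: 0.0001
grasp_force: 0.0
```

```bash
for k in 1; do python3 -m inch '[[[0,0,0,6,0,0,0],[0,0,0,6,0,0,0],[0,0,0,0,0,0,0]]]'|grep -E "ee_pos|wrist|opening"; python3 -m inch '[[[0,0,0,2,0,0,0],[0,0,0,0,0,0,0]]]'|grep -E "ee_pos|wrist"; done
```

```text
ee_pos: [0.4471, -0.4313, 0.1733]
wrist_force: [-0.1, 0.2, -0.2]
opening: -0.0003
ee_pos: [0.4471, -0.4313, 0.1715]
wrist_force: [0.2, -0.1, 0.3]
```

```bash
python3 -m inch '[[[0,0,0,1.5,0,0,0],[0,0,0,0,0,0,0]]]'|grep -E "ee_pos|wrist"; python3 -m inch '[[[0,0,0,1,0,0,0],[0,0,0,0,0,0,0]]]'|grep -E "ee_pos|wrist"
```

```text
ee_pos: [0.447, -0.4313, 0.1698]
wrist_force: [-0.1, 0.1, 0.4]
ee_pos: [0.447, -0.4313, 0.1688]
wrist_force: [-0.9, 0.3, 0.6]
```

```bash
python3 -m inch '[[[0,0,0,0.6,0,0,0],[0,0,0,0,0,0,0]]]'|grep -E "ee_pos|wrist"; python3 -m inch '[[[0,0,0,0.6,0,0,0],[0,0,0,0,0,0,0]]]'|grep -E "ee_pos|wrist"
```

```text
ee_pos: [0.4471, -0.4314, 0.1682]
wrist_force: [-0.2, -0.1, 0.4]
ee_pos: [0.4471, -0.4314, 0.1676]
wrist_force: [0.2, 0.1, 0.4]
```

```bash
python3 -m inch '[[[0,0,0,0.5,0,0,0],[0,0,0,0,0,0,0]]]'|grep -E "ee_pos|wrist"; python3 -m inch '[[[0,0,0,0.5,0,0,0],[0,0,0,0,0,0,0]]]'|grep -E "ee_pos|wrist"
```

```text
ee_pos: [0.447, -0.4314, 0.1671]
wrist_force: [0.5, -0.4, -0.6]
ee_pos: [0.447, -0.4313, 0.1666]
wrist_force: [1.0, 0.1, 0.2]
```

```bash
python3 -m inch '[[[0,0,0,0.4,0,0,0],[0,0,0,0,0,0,0]]]'|grep -E "ee_pos|wrist"
```

```text
ee_pos: [0.447, -0.4314, 0.1662]
wrist_force: [-0.2, -0.2, -0.0]
```

```bash
python3 -m inch '[[[0,0,0,0.4,0,0,0],[0,0,0,0,0,0,0]]]'|grep -E "ee_pos|wrist"; python3 -m inch '[[[0,0,0,0.3,0,0,0],[0,0,0,0,0,0,0]]]'|grep -E "ee_pos|wrist"
```

```text
ee_pos: [0.4471, -0.4314, 0.166]
wrist_force: [-0.0, 1.1, 1.0]
ee_pos: [0.4471, -0.4314, 0.1659]
wrist_force: [-0.5, -0.1, 3.9]
```

Contact came at z = 0.166, exactly the lever height with the bar level, so the bar is fully seated. I retreat and hand in.

```bash
python3 -m inch '[[[0,0,0,-10,0,0,0],[0,0,0,-25,0,0,0],[0,0,0,-30,0,0,0],[0,-20,0,-20,0,0,0],[0,0,0,0,0,0,0]]]'; python3 -c "
from workcell import bot
print(bot.get_obs()['wrist_force'],bot.job_done())"
```

```text
time: 20.4
ee_pos: [0.4406, -0.4513, 0.2523]
tcp_rot: [180.0, 0.1, 70.4]
wrist_force: [0.5, -0.6, 0.4]
opening: 0.0001
grasp_force: 0.0
the job is handed in; nothing more can be done
[ 0.53568107 -0.55779217  0.35249012] None
```

The gate is shut and stays shut by itself with the bar fully down in the keeper (lever top touched at z = 166 mm, its height with the bar level); wrist force read at most about 10 N, the tin, jar and tape were not touched, and I handed the job in at 20.4 s.

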